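Free the locked battery drawer with the release key

ROBOT

A 6-joint arm with a two-finger parallel gripper is mounted at the origin on a cart in front of the work surface, level with it; the furniture and walls round the work are solid. World frame = base frame: x ahead of the robot, y to its left, z up, the work surface at z = 0. Lengths are in m, angles in rad, forces in N, time in s.
With the tool pointing down it reaches from about 0.425 to 0.925 m from the base axis. Payload 12.5 kg.
Tool frame: the origin (TCP) lies on the centre line of the jaws, within the pads' length; the fingertips stand nose_length ahead of it and the grasp point (between the pads) lies 8 mm behind it (nose_length is the distance from the TCP to the fingertips, in m); z points along the fingers, y is the line along which they close (so a half turn about z gives the same grasp; the last joint's range is limited). The gripper opens to 85 mm and grips with 20 to 120 N. Pads are 22 mm wide; open, the fingers measure 114 mm over their backs; the gripper's body (76 mm by 85 mm) begins 54 mm behind the grasp point. The pads swing forward as they close: fully open they stand 13 mm farther back than shut.
Start: joints at [-1.442, 0.491, 1.559, -0, 1.092, -0.106], TCP at [0.145, -0.608, 0.242] pointing down, gripper open.
Joint ranges: [-3.1, 3.1], [-0.84, 2.19], [0.05, 2.79], [-1.13, 4.28], [0.06, 2.93], [-2.69, 2.69]. Speed limits (rad/s): [2.22, 2.22, 2.79, 3.14, 3.14, 3.14].

INTERFACE

Orientations are given as [roll, pitch, yaw] about the fixed x, y, z axes, in that order (R = Rz(yaw) Ry(pitch) Rx(roll)).
In Python, from bench import read_state, read_camera, get_calibration, close_job, nose_length gives the robot as it stands.
- The arm moves only by the tool jog_arm, never from a script. Its argument "motion" is a list of rows, each an object of numbers: "tx", "ty", "tz": the shift along the world's x, y, z in mm; "yaw": the turn about the world's z in rad; "grip": the opening, from 0 (shut) to 1 (fully open). A call has 1 to 5 rows; each row shifts and turns the commanded pose from where the row before left it; what a row does not reach is not made up. A row lasts 1/10 s, in which the tool goes at most 50 mm and 8.59 degrees, less where a joint would pass 70% of its speed; a pose out of reach is approached as far as the arm can. A call is refused whole if a number of a shift passes 50 or a number of a turn 0.15, either way. A call with a gripper value outside its range is refused whole. The fingers move at their own pace and stop on an object; "newtons" is the grip in N (left out, the last holds). Time passes only in rows, so rows that do not move let the fingers close. It gives the time, the measured TCP pose, the force, the opening and the grip force at its end, in the units of the state.
- read_state(): the state, without advancing time (a new reading comes with each control period).
- read_camera(name): name is "side" or "top"; returns the picture (400x640x3 uint8, red, green, blue); there is no depth.
- get_calibration(name): a dict with "mtx" (3x3 intrinsics, pixels), "k1" (the pictures are not rectified: a ray, as slopes to the right and down, at radius r is drawn at 1 + k1 r^2 times it, then the intrinsics apply), "rvec" (rotation vector, rad) and "tvec" (3), from world to camera coordinates, as OpenCV has them. Camera axes: x right, y down, z forward; pixel columns grow to the right and rows downward; lengths in m; the calibration is good to about 2 mm. A picture is of the moment at which its call begins. get_calibration takes no time and is no camera call.
- close_job(): hands the job in; it is judged then, once.
The state is a dict: "time_s": time; "qpos": joint angles; "dq": joint speeds; "effort": joint torques, N m; "position": TCP position; "orientation": TCP orientation; "force": force on the tool from outside, world axes, zero at the start; "ft_torque": the same for the moment, N m; "opening": opening from 0.0 (shut) to 1.0 (fully open); "gripper_force": force on a finger pad.
Only numpy, scipy, OpenCV 4.12 (cv2) and the standard library are available. Lean on these libraries where they do the work, as an engineer would, in place of code of your own. Each camera call takes 0.05 s, during which the arm holds its last target. There are 200 camera calls.

TASK

The drawer of the battery test box has locked itself shut with a battery inside. Take the release key from its stand, reach with its pin through the slot in the lid, feel gently along the slot for the hidden sprung catch beside its rigid frame (never push on the box with more than about 15 N) and press it until the drawer springs out. Then hang the key back in its stand and draw the drawer all the way out by its tab, leaving the other things on the bench where they are.

Things in the scene. Friction and masses are not known exactly. Their poses are not given: they have to be found in the camera images.
- test_box: Grey sheet-metal battery test box, 110 deep (x) x 144 wide (y) x 72 mm high, screwed to the table. Origin: centre of its underside; its x points from the front (drawer side) to the back, y to its left, z up. Its lid is 4 mm thick.
- box_slot (a point): Centre of the mouth of the release slot in the lid's upper face (box frame 34, 0, 72 mm). The slot is a straight opening 42 mm long along the box's y and 11 mm wide along its x. Under it lie the hidden latch frame and catch.
- frame_level (a point): Point 30 mm straight below box_slot, level with the top of the rigid steel latch frame (bent by more than 20 N). The frame lies under the whole slot except for one gap 13 mm wide along the box's y, which holds the catch. Every box is set differently: the gap's middle is anywhere within 12 mm of this point along the box's y; it cannot be seen, only felt.
- slot_end (a point): Middle of the slot's end on the box's +y side (box frame 34, 21, 72 mm). About the catch, level with the frame at rest: the 10 mm wide flat end of a sprung rocker. Pressed down it yields from about 3 N, takes about 6 N at 6 mm, where it lets the drawer go, and has a hard stop at about 12 mm. It springs back up when let go.
- drawer (a joint): How far the drawer is out, m: 0 shut, 0.042 fully out at its stop. It slides towards the box's -x. Latched it reads about 0.0005; when the catch lets go, a plunger pushes it out to about 0.016. From there it is drawn on damped runners (about 3 N at 0.1 m/s) and stays where it is left.
- drawer_tab (a point): Middle of the upper edge of the drawer's pull, an upright black tab 10 mm thick (x) x 26 mm wide (y) x 40 mm high, from 12 to 52 mm above the table, 12 mm in front of the drawer's face on a 14 mm wide stem. It moves with the drawer; shut, this point is at box frame -78, 0, 52 mm.
- release_key: Release key, 98 mm long, standing upright with the pin down in its stand. Origin: the pin's lower tip; z along the key to the grip. From the tip: round steel pin 6 mm thick, 54 mm long (last 4 mm tapered to 3 mm), collar 20 mm in diameter, 4 mm high, flat black grip 24 mm wide (key's x) x 14 mm thick (key's y) x 40 mm high, centred 78 mm above the tip. 50 to 80 g.
- stand_hole (a point): Centre of the mouth of the key stand's hole, 64 mm above the table: a turned aluminium post 30 mm in diameter on a round flange 62 mm in diameter, fixed to the table. The hole is 10 mm in diameter and goes down to 8 mm above the table. The key hangs in it by its collar, which rests on the mouth, its tip then 10 mm above the table.
- screw_dish: Round steel dish with screws, 68 mm in diameter, 12 high; origin at the centre of its underside. A bystander.
- uv_glue: Small green glue bottle with white nozzle, 23 mm in diameter, 83 high; origin at the centre of its underside. A bystander.
- kapton_tape: Roll of amber tape, 62 mm in diameter, 12 high, lying flat; origin at the centre of its underside. A bystander.
- solder_spool_b: Small spool of solder wire standing on its flange, 52 mm in diameter, 34 high; origin at the centre of its underside. A bystander.

How it is judged:
On the way, in this order (a step that is already met when the one before it is completed fails the run):
1. the key's pin is inside the slot, at least 15 mm below the lid, while the drawer is still latched (z of release_key in the frame of box_slot below -0.015 m and x of release_key in the frame of box_slot between -0.006 and 0.006 m and y of release_key in the frame of box_slot between -0.021 and 0.021 m and value of joint drawer below 0.004 m), for 0.1 s.
2. the catch is pressed by the key: the drawer springs out more than 10 mm while the pin is in the slot and nothing pulls at the drawer (z of release_key in the frame of box_slot below -0.015 m and x of release_key in the frame of box_slot between -0.006 and 0.006 m and y of release_key in the frame of box_slot between -0.021 and 0.021 m and value of joint drawer above 0.01 m and contact force between the fingers and test_box below 0.5 N), for 0.1 s.
At the end, for the whole second after the job is handed in: The drawer is out to its stop (joint over 0.038 m of 0.042) and at rest, and the key hangs released in its stand: tip within 6 mm sideways of the hole's centre and less than 14 mm above the table, upright within 0.12 rad, at rest (value of joint drawer above 0.038 m and velocity of joint drawer between -0.01 and 0.01 m/s and horizontal distance between release_key and stand_hole below 0.006 m and height (world z) of release_key below 0.014 m and angle between release_key's own z axis and vertical below 0.12 rad and linear speed of release_key below 0.02 m/s); the robot touches nothing.
It fails at once if the key is pushed against the box, its latch frame or the catch with more than 20 N (contact force between release_key and test_box above 20 N).
It fails at once if the screw dish, the glue bottle, the tape roll or the solder spool is moved more than 20 mm (distance of any of screw_dish, uv_glue, kapton_tape, solder_spool_b from where it was at the start of the episode above 0.02 m).
It also fails if it takes over 72 s, if anything falls off the work surface, if the arm or the gripper's body presses on something with over 40 N, if the wrist force passes 120 N, or if a joint passes its speed limit or range.

## Working session

There is one attempt and no reset: what is moved stays moved. The work goes in short steps, Python scripts to look and compute and a tool call to move; the robot and the scene stay as the last step left them, time stands still between calls to the robot, and variables do not carry over. Pictures are saved under pics/ and viewed, at most 10 in all, crops included, and the job is handed in when it is done.

Besides the shell and the picture viewer there is one more tool, called after "Request:" as name(argument=value, ...) on one line, values as JSON. jog_arm: Moves the arm, as the interface text tells. Its arguments: {"type":"object","properties":{"motion":{"type":"array","items":{"type":"object","properties":{"tx":{"type":"number"},"ty":{"type":"number"},"tz":{"type":"number"},"yaw":{"type":"number"},"grip":{"type":"number"}}}},"newtons":{"type":"number"}},"required":["motion"]}

```bash
mkdir -p pics; cat > h.py <<'E'
import numpy as np, cv2
from bench import *
def ray(cam,uv):
    c=get_calibration(cam);K=np.array(c["mtx"]);R=cv2.Rodrigues(np.array(c["rvec"],float))[0];t=np.array(c["tvec"],float).ravel()
    p=cv2.undistortPoints(np.array([[uv]],float),K,np.array([c["k1"],0,0,0],float))[0,0]
    return -R.T@t, R.T@np.array([p[0],p[1],1.])
def onz(cam,uv,z):
    o,d=ray(cam,uv); return o+d*(z-o[2])/d[2]
def tri(uv1,uv2,c1="top",c2="side"):
    o1,d1=ray(c1,uv1);o2,d2=ray(c2,uv2);d1/=np.linalg.norm(d1);d2/=np.linalg.norm(d2)
    s=np.linalg.lstsq(np.c_[d1,-d2],o2-o1,rcond=None)[0];a=o1+s[0]*d1;b=o2+s[1]*d2
    return (a+b)/2,np.linalg.norm(a-b)
def proj(cam,P):
    c=get_calibration(cam)
    return cv2.projectPoints(np.array(P,float).reshape(-1,3),np.array(c["rvec"],float),np.array(c["tvec"],float),np.array(c["mtx"],float),np.array([c["k1"],0,0,0],float))[0][:,0]
def snap(cam,name):
    im=read_camera(cam)[:,:,::-1].copy();cv2.imwrite(f"pics/{name}.png",im);return im
E
python3 - <<'E'
from h import *
np.set_printoptions(precision=4,suppress=True)
for c in("top","side"):snap(c,c+"0");k=get_calibration(c);print(k, ray(c,(320,200)))
print(nose_length() if callable(nose_length) else nose_length,read_state())
E
```

```text
{'mtx': array([[455.5492,   0.    , 323.1314],
       [  0.    , 455.5492, 195.6009],
       [  0.    ,   0.    ,   1.    ]]), 'k1': 0.03056468632587158, 'rvec': array([ 2.1853, -2.1922,  0.1132]), 'tvec': array([0.0676, 0.5203, 1.1582])} (array([0.4229, 0.0902, 1.1957]), array([ 0.0732, -0.0137, -0.9973]))
{'mtx': array([[397.5157,   0.    , 320.406 ],
       [  0.    , 397.5157, 197.7922],
       [  0.    ,   0.    ,   1.    ]]), 'k1': -0.0354004208167266, 'rvec': array([ 0.6478, -2.3529,  1.4445]), 'tvec': array([0.4822, 0.1538, 0.9125])} (array([0.0088, 0.8829, 0.556 ]), array([ 0.4767, -0.7542, -0.4517]))
0.011 {'time_s': 0.1, 'qpos': array([-1.4416,  0.4915,  1.5594,  0.    ,  1.0917, -0.1056]), 'dq': array([ 0.0001, -0.0012, -0.0018, -0.0002,  0.0014, -0.0003]), 'effort': array([  0.0045, -61.9445, -26.2027,  -0.    ,   0.0029,   0.    ]), 'position': array([ 0.1454, -0.6077,  0.2418]), 'orientation': array([-3.1406, -0.0001,  0.2348]), 'force': array([0.0385, 0.2115, 0.0617]), 'ft_torque': array([0.025 , 0.0194, 0.0243]), 'gripper_force': 0.0, 'opening': 1.0002487296222793}
```

View pics/top0.png

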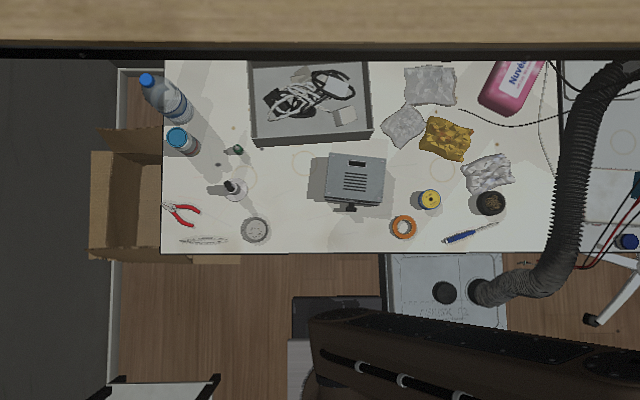

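View pics/side0.png

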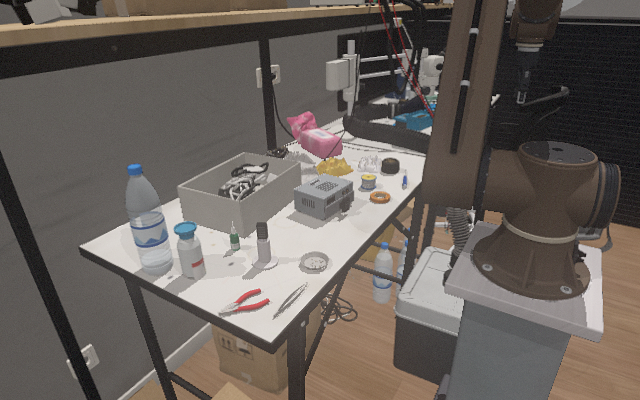

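Top view: box around (355,178), slot at (357,163), tab (345,207), key and stand at (232,187), glue (238,149), dish (255,229), tape (403,227), spool (426,200). Side view: key at (263,243), box at (323,197). Next I'll enlarge these.

```bash
python3 - <<'E'
from h import *
t=cv2.imread("pics/top0.png");s=cv2.imread("pics/side0.png")
def cr(i,x,y,w,h,f):return cv2.resize(i[y:y+h,x:x+w],None,fx=f,fy=f,interpolation=cv2.INTER_CUBIC)
a=np.hstack([cr(t,310,145,80,70,5),cr(t,205,165,80,70,5)])
b=np.hstack([cr(s,285,165,80,50,5),cr(s,230,215,80,50,5)])
cv2.imwrite("pics/crop1.png",np.vstack([a,b]))
E
```

```text
(no output)
```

View pics/crop1.png

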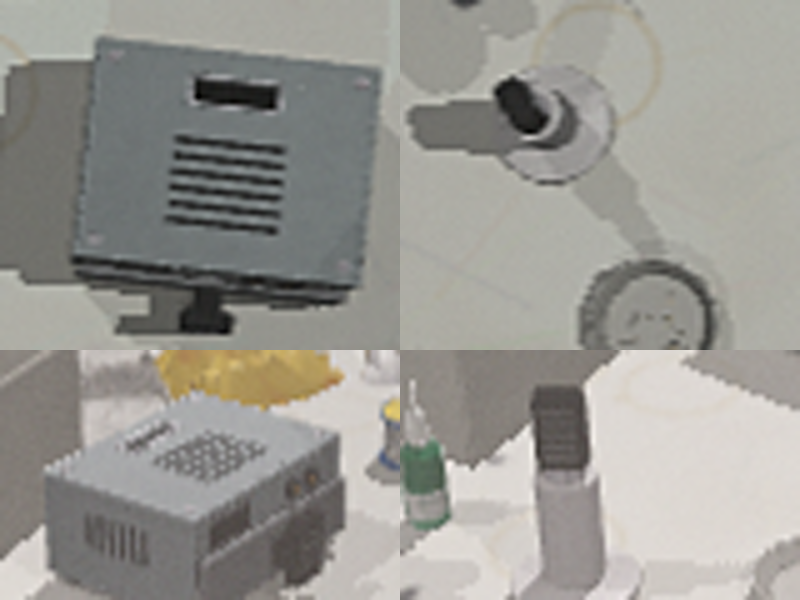

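```bash
python3 - <<'E'
from h import *
np.set_printoptions(precision=4,suppress=True)
t=cv2.imread("pics/top0.png");s=cv2.imread("pics/side0.png")
g=cv2.cvtColor(t,cv2.COLOR_BGR2GRAY).astype(float);gs=cv2.cvtColor(s,cv2.COLOR_BGR2GRAY).astype(float)
def wc(g,x0,y0,x1,y1,bg,dk):
    w=np.clip((bg-g[y0:y1,x0:x1])/(bg-dk),0,1);w[w<.15]=0
    yy,xx=np.mgrid[y0:y1,x0:x1];return np.array([(w*xx).sum(),(w*yy).sum()])/w.sum(),w.sum()
print(g[155:172,345:370].astype(int)[::2,::2])
slot_t,n=wc(g,346,157,369,169,100,25);print("slot top",slot_t,n,onz("top",slot_t,.072))
c=lambda x,y:(310+x/5-.4,145+y/5-.4)
for n_,p in dict(BL=(97,38),BR=(382,68),FR=(350,287),FL=(73,257)).items():print(n_,onz("top",c(*p),.072)[:2])
for z in(.052,):print("tab top",onz("top",c(207,322),z))
ss=(285+149/5-.4,165+(435-350)/5-.4)
print("slot tri",tri(slot_t,ss))
# key grip top
m=(g<50).astype(np.uint8)[175:200,220:245];print(g[178:196,222:240].astype(int))
print(gs[218:250,252:272].astype(int)[::2])
E
```

```text
[[114 104 114 115 112 131 132 165 167 176 175 174 171]
 [117 116 118 118 116 117 118 118 117 115 108 114 115]
 [116 113 112  99 117 119 121 119 119 119 121 118 121]
 [118 131  29  43  54  60  71 107 140 161 131 119 118]
 [117 134  18  29  33  34  32  27  28  26  67 122 118]
 [116 115 134  76  32  27  18  19  27  27  99 120 120]
 [117 115 118 120 121 122 124  98 113 141 129 121 123]
 [116 115 118 117 118 117 120 118 119 120 117 121 121]
 [122 126 121 120 121 120 120 119 119 119 120 117 120]]
slot top [356.7185 163.3747] 68.49333333333334 [ 0.5967 -0.0171  0.072 ]
BL [0.6249 0.0519]
BR [ 0.6097 -0.0904]
FR [ 0.5001 -0.0729]
FL [0.5153 0.0644]
tab top [ 0.484  -0.0034  0.052 ]
slot tri (array([ 0.5961, -0.0172,  0.0735]), np.float64(0.0008512514999187893))
[[177 174 174 175 176 176 178 171 164 157 154 160 161 157 158 155 144 144]
 [175 173 175 178 183 187 178 150 153 173 161 154 153 152 151 153 153 152]
 [176 177 183 193 156  82 140 183 171 165 156 157 155 153 154 150 152 153]
 [176 183 150  74  42  28  44  73 115 134 140 156 155 154 153 157 156 157]
 [181 147  72  29  32  38  34  38  6
[... 1675 characters left out ...]
 228 219
  217 219]
 [220 216 215 219 227  70  88  96  96 100  97  93  97  82  82  88 204 221
  217 219]
 [212 216 217 219 227  94  80 102  99 100  99  95  94  91  77  88 192 221
  218 215]
 [217 217 217 219 224 139  72  80  74  82  80  77  77  75  81 165 209 217
  217 217]
 [217 218 218 219 206 153 151 133 139 148 149 133 139 138 127 203 206 170
  221 219]
 [218 217 218 219 200 137 156 163 163 157 157 157 161 166 151 158 136 139
  224 219]
 [217 217 218 220 225 131 141 146 148 154 147 144 145 147 146 141 136 141
  211 218]
 [205 204 202 204 208 154 143 148 144 150 152 146 150 148 146 145 140 138
  192 220]
 [205 211 207 216 220 178 138 148 150 150 148 147 147 149 148 145 138 139
  184 215]]
```

```bash
python3 - <<'E'
from h import *
np.set_printoptions(precision=4,suppress=True)
t=cv2.imread("pics/top0.png");s=cv2.imread("pics/side0.png")
f=onz("top",(235.6,189.2),.004);print("flange",f)
C=f[:2]
for z in(.108,.068,.064,0):print(z,proj("top",[*C,z]),proj("side",[*C,z]))
# dark grip masks
g=cv2.cvtColor(t,cv2.COLOR_BGR2GRAY)
m=np.zeros_like(g);m[176:194,222:237]=(g[176:194,222:237]<62)
c=max(cv2.findContours(m,0,2)[0],key=cv2.contourArea)
P=np.array([onz("top",p[0],.108)[:2]*1000 for p in c]);print("grip hull at z=.108",cv2.minAreaRect(P.astype(np.float32)))
# silhouette widths predicted for yaw candidates
for yaw in np.arange(0,3.14,.262):
    R=np.array([[np.cos(yaw),-np.sin(yaw)],[np.sin(yaw),np.cos(yaw)]])
    q=np.array([[12,7],[12,-7],[-12,7],[-12,-7]])/1000@R.T+C
    pt=proj("top",np.vstack([np.c_[q,[.108]*4],np.c_[q,[.068]*4]]));ps=proj("side",np.c_[q,[.09]*4])
    print(round(yaw,2),"top x",pt[:,0].min(),pt[:,0].max(),"y",pt[:,1].min(),pt[:,1].max(),"side w",np.ptp(ps[:,0]),ps[:,0].mean())
E
```

```text
flange [0.5393 0.2945 0.004 ]
0.108 [[228.1373 184.9799]] [[261.3042 222.297 ]]
0.068 [[231.1703 186.6949]] [[262.855  237.3162]]
0.064 [[231.4618 186.8598]] [[263.0071 238.7855]]
0 [[235.8611 189.3477]] [[265.3678 261.5228]]
grip hull at z=.108 ((536.2523193359375, 293.13836669921875), (27.833154678344727, 14.406455993652344), 38.731380462646484)
0.0 top x 225.11656806967167 234.073678056302 y 179.98188588556908 191.52832915212042 side w 12.091218529768241 262.0243237044894
0.26 top x 224.03058069803103 235.1350139069527 y 179.39993242408272 192.09094644456385 side w 12.163821145593488 262.01856329782595
0.52 top x 223.08800342491267 236.0414418861044 y 179.1983805001788 192.28486056616165 side w 11.406479929177067 262.00910207213917
0.79 top x 222.4895275318949 236.61491598385948 y 179.3910261999972 192.096872524832 side w 11.153032761184818 261.99847946952593
1.05 top x 222.2763151644375 236.81658811965548 y 179.9649224803177 191.54000062332165 side w 12.075556388151767 261.98954686494136
1.31 top x 222.46325838191643 236.63300948455543 y 180.8812090049711 190.6525413528342 side w 12.174188065333453 261.98470160369
1.57 top x 223.03787142620996 236.07696382176687 y 182.05274226939406 189.524804129981 side w 11.442171966114245 261.9852433961174
1.83 top x 222.50248503248625 236.6025433597813 y 180.8616086485177 190.6771834681331 side w 9.929288800758457 261.99102605825783
2.1 top x 222.2769247568309 236.81611767373164 y 179.9515031359288 191.55771857956515 side w 7.738564316806958 262.0004975352367
2.36 top x 222.45146843690605 236.644464015691 y 179.38427742962912 192.1060619582648 side w 7.243933690105507 262.01111667099815
2.62 top x 223.01447993291637 236.09955530499042 y 179.19851993338128 192.2846687500599 side w 9.550691968748936 262.0200346080783
2.88 top x 223.9276711686157 235.21871196910547 y 179.4069557650002 192.08139131887293 side w 11.205516164994606 262.02485848517875
```

Request:
jog_arm(motion=[{"tx": 36,"ty": 34},{"tx": 36,"ty": 34},{"tx": 36,"ty": 34},{"tx": 36,"ty": 34},{"tx": 36,"ty": 34}])

```text
schema error: expected keys tx, ty, tz, yaw, grip
```

Request:
jog_arm(motion=[{"tx": 20,"ty": 45},{"tx": 20,"ty": 45},{"tx": 20,"ty": 45},{"tx": 20,"ty": 45},{"tx": 20,"ty": 45}])

```text
schema error: expected keys tx, ty, tz, yaw, grip
```

Request:
jog_arm(motion=[{"tx": 12,"ty": 48,"yaw": 0.08},{"tx": 12,"ty": 48,"yaw": 0.08},{"tx": 12,"ty": 48,"yaw": 0.08},{"tx": 12,"ty": 48,"yaw": 0.08},{"tx": 12,"ty": 48,"yaw": 0.06}])

```text
schema error: expected keys tx, ty, tz, yaw, grip
```

Request:
jog_arm(motion=[{"tx": 11,"ty": 48},{"tx": 11,"ty": 48},{"tx": 11,"ty": 48},{"tx": 11,"ty": 48},{"tx": 0,"ty": 0}])

```text
schema error: expected keys tx, ty, tz, yaw, grip
```

All five keys are required in each row.

Request:
jog_arm(motion=[{"tx": 36,"ty": 34,"tz": 0,"yaw": 0,"grip": 1},{"tx": 36,"ty": 34,"tz": 0,"yaw": 0,"grip": 1},{"tx": 36,"ty": 34,"tz": 0,"yaw": 0,"grip": 1},{"tx": 36,"ty": 34,"tz": 0,"yaw": 0,"grip": 1},{"tx": 36,"ty": 34,"tz": 0,"yaw": 0,"grip": 1}])

```text
time_s: 0.6
position: [0.3265, -0.4362, 0.2422]
orientation: [-3.141, 0.0, 0.234]
force: [0.6, -0.9, 0.8]
opening: 1.002
gripper_force: 0.0
```

Request:
jog_arm(motion=[{"tx": 20,"ty": 45,"tz": 0,"yaw": 0,"grip": 1},{"tx": 20,"ty": 45,"tz": 0,"yaw": 0,"grip": 1},{"tx": 20,"ty": 45,"tz": 0,"yaw": 0,"grip": 1},{"tx": 20,"ty": 45,"tz": 0,"yaw": 0,"grip": 1},{"tx": 20,"ty": 45,"tz": 0,"yaw": 0,"grip": 1}])

```text
time_s: 1.1
position: [0.4258, -0.2109, 0.2423]
orientation: [-3.142, 0.0, 0.235]
force: [1.1, -1.1, -0.6]
opening: 1.0
gripper_force: 0.0
```

Request:
jog_arm(motion=[{"tx": 12,"ty": 48,"tz": 0,"yaw": 0.08,"grip": 1},{"tx": 12,"ty": 48,"tz": 0,"yaw": 0.08,"grip": 1},{"tx": 12,"ty": 48,"tz": 0,"yaw": 0.08,"grip": 1},{"tx": 12,"ty": 48,"tz": 0,"yaw": 0.08,"grip": 1},{"tx": 12,"ty": 48,"tz": 0,"yaw": 0.06,"grip": 1}])

```text
time_s: 1.6
position: [0.4855, 0.0292, 0.2423]
orientation: [3.141, -0.0, 0.618]
force: [1.0, -0.4, -0.1]
opening: 1.0
gripper_force: 0.0
```

Request:
jog_arm(motion=[{"tx": 11,"ty": 48,"tz": 0,"yaw": 0,"grip": 1},{"tx": 11,"ty": 48,"tz": 0,"yaw": 0,"grip": 1},{"tx": 11,"ty": 48,"tz": 0,"yaw": 0,"grip": 1},{"tx": 11,"ty": 48,"tz": 0,"yaw": 0,"grip": 1},{"tx": 0,"ty": 0,"tz": 0,"yaw": 0,"grip": 1}])

```text
time_s: 2.1
position: [0.5297, 0.2238, 0.2417]
orientation: [-3.141, -0.0, 0.619]
force: [-0.6, -0.9, -0.5]
opening: 0.998
gripper_force: 0.0
```

Request:
jog_arm(motion=[{"tx": 5,"ty": 36,"tz": 0,"yaw": 0,"grip": 1},{"tx": 4.6,"ty": 34.7,"tz": 0,"yaw": 0,"grip": 1},{"tx": 0,"ty": 0,"tz": -40,"yaw": 0,"grip": 1},{"tx": 0,"ty": 0,"tz": -40,"yaw": 0,"grip": 1},{"tx": 0,"ty": 0,"tz": 0,"yaw": 0,"grip": 1}])

```text
time_s: 2.6
position: [0.5369, 0.2886, 0.1578]
orientation: [-3.14, 0.008, 0.615]
force: [-0.1, 0.1, 0.8]
opening: 1.003
gripper_force: 0.0
```

```bash
python3 - <<'E'
from h import *
t=snap("top","t1");s=snap("side","s1")
def cr(i,x,y,w,h,f):return cv2.resize(i[y:y+h,x:x+w],None,fx=f,fy=f,interpolation=cv2.INTER_CUBIC)
cv2.imwrite("pics/c2.png",np.hstack([cr(t,180,130,100,100,4),cr(s,215,165,100,100,4)]))
st=read_state();print(st["position"],proj("side",st["position"]),proj("top",st["position"]))
E
```

```text
[0.53923255 0.2894009  0.16275162] [[260.57554317 199.82322541]] [[225.86652494 182.43188561]]
```

View pics/c2.png

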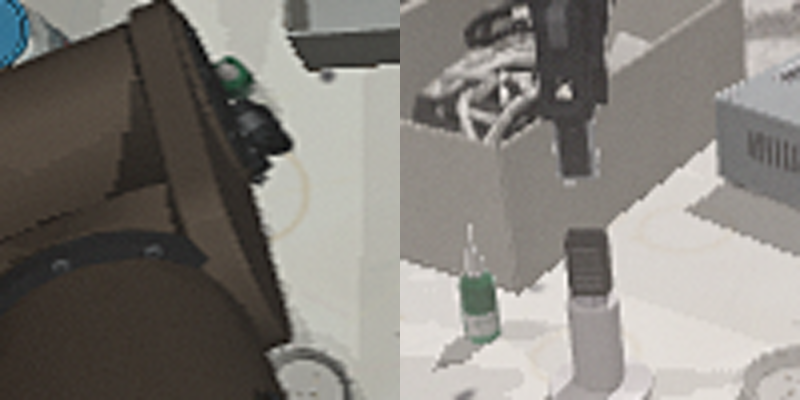

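The fingers straddle the key's line of sight: tip at side x≈259, key at 262. The TCP is 5 mm short in y, so I'll correct that and descend.

Request:
jog_arm(motion=[{"tx": 0,"ty": 5,"tz": 0,"yaw": 0,"grip": 1},{"tx": 0,"ty": 0,"tz": -25,"yaw": 0,"grip": 1},{"tx": 0,"ty": 0,"tz": -25,"yaw": 0,"grip": 1},{"tx": 0,"ty": 0,"tz": -20,"yaw": 0,"grip": 1},{"tx": 0,"ty": 0,"tz": -9,"yaw": 0,"grip": 1}])

```text
time_s: 3.2
position: [0.5394, 0.295, 0.0836]
orientation: [3.141, -0.001, 0.615]
force: [-0.0, -0.1, 1.1]
opening: 0.998
gripper_force: 0.0
```

Request:
jog_arm(motion=[{"tx": 0,"ty": 0,"tz": 0,"yaw": 0,"grip": 0.4},{"tx": 0,"ty": 0,"tz": 0,"yaw": 0,"grip": 0.3},{"tx": 0,"ty": 0,"tz": 0,"yaw": 0,"grip": 0.25}], newtons=20)

```text
time_s: 3.5
position: [0.5396, 0.2951, 0.0848]
orientation: [3.141, -0.002, 0.615]
force: [-0.7, -0.1, -1.1]
opening: 0.516
gripper_force: 0.0
```

Request:
jog_arm(motion=[{"tx": 0,"ty": 0,"tz": 0,"yaw": 0,"grip": 0},{"tx": 0,"ty": 0,"tz": 0,"yaw": 0,"grip": 0},{"tx": 0,"ty": 0,"tz": 0,"yaw": 0,"grip": 0},{"tx": 0,"ty": 0,"tz": 0,"yaw": 0,"grip": 0},{"tx": 0,"ty": 0,"tz": 0,"yaw": 0,"grip": 0}], newtons=25)

```text
time_s: 4.0
position: [0.5393, 0.2949, 0.084]
orientation: [3.141, -0.001, 0.615]
force: [-0.2, -0.6, 5.5]
opening: 0.159
gripper_force: 28.6
```

Request:
jog_arm(motion=[{"tx": 0,"ty": 0,"tz": 0,"yaw": 0,"grip": 0},{"tx": 0,"ty": 0,"tz": 5,"yaw": 0,"grip": 0},{"tx": 0,"ty": 0,"tz": 15,"yaw": 0,"grip": 0},{"tx": 0,"ty": 0,"tz": 25,"yaw": 0,"grip": 0},{"tx": 0,"ty": 0,"tz": 25,"yaw": 0,"grip": 0}], newtons=60)

```text
time_s: 4.5
position: [0.5389, 0.2948, 0.1548]
orientation: [-3.142, 0.0, 0.615]
force: [-0.1, -0.2, -0.7]
opening: 0.158
gripper_force: 58.4
```

Request:
jog_arm(motion=[{"tx": 0,"ty": 0,"tz": 20,"yaw": 0,"grip": 0},{"tx": 0,"ty": 0,"tz": 20,"yaw": 0,"grip": 0},{"tx": 5,"ty": -20,"tz": 0,"yaw": 0,"grip": 0},{"tx": 6,"ty": -40,"tz": 0,"yaw": 0,"grip": 0},{"tx": 8,"ty": -45,"tz": 0,"yaw": 0,"grip": 0}])

```text
time_s: 5.0
position: [0.5578, 0.1895, 0.1945]
orientation: [3.141, -0.001, 0.617]
force: [0.7, 0.0, 0.0]
opening: 0.155
gripper_force: 58.4
```

Request:
jog_arm(motion=[{"tx": 8,"ty": -45,"tz": 0,"yaw": 0,"grip": 0},{"tx": 8,"ty": -45,"tz": 0,"yaw": 0,"grip": 0},{"tx": 8,"ty": -45,"tz": 0,"yaw": 0,"grip": 0},{"tx": 8,"ty": -40,"tz": 0,"yaw": 0,"grip": 0},{"tx": 0,"ty": 0,"tz": 0,"yaw": 0,"grip": 0}])

```text
time_s: 5.5
position: [0.5908, 0.0106, 0.1943]
orientation: [3.14, -0.001, 0.611]
force: [0.2, 0.3, -0.1]
opening: 0.16
gripper_force: 58.6
```

```bash
python3 - <<'E'
from h import *
t=snap("top","t2");s=snap("side","s2")
def cr(i,x,y,w,h,f):return cv2.resize(i[y:y+h,x:x+w],None,fx=f,fy=f,interpolation=cv2.INTER_CUBIC)
cv2.imwrite("pics/c3.png",np.hstack([cr(t,310,120,80,100,5),cr(s,275,115,80,100,5)]))
st=read_state();p=st["position"];print(p);tip=p-[0,0,.074]
print(proj("side",[p,tip,tip+[0,0,.05]]),proj("top",[p,tip]))
E
```

```text
[0.59002997 0.01407378 0.19403371]
[[308.79071613 146.2694802 ]
 [309.70872058 171.0412554 ]
 [309.09401819 154.46191125]] [[347.90603374 157.95975734]
 [345.59388905 163.08537633]]
```

View pics/c3.png

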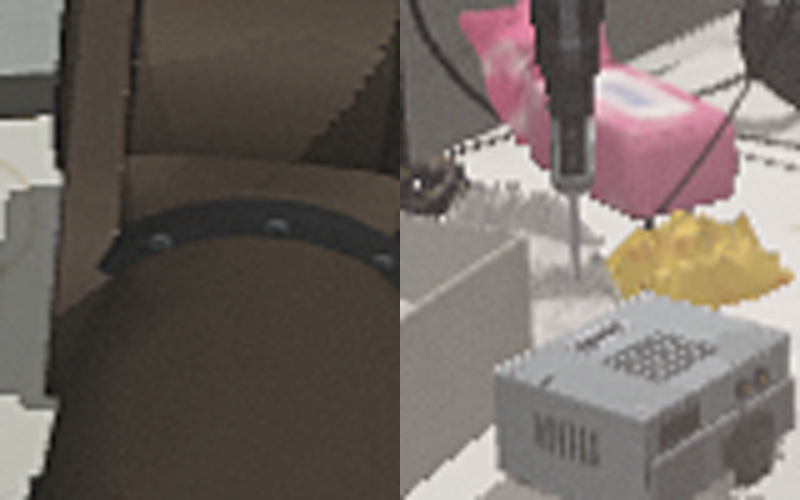

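Side view: the pin tip is at (310.0,170.2) against a predicted (309.7,171.0), so the pin hangs straight under the TCP. The slot shows at about (315,182). The arm blocks the top view.

Request:
jog_arm(motion=[{"tx": 6.5,"ty": -30.6,"tz": 0,"yaw": 0,"grip": 0},{"tx": 0,"ty": 0,"tz": -20,"yaw": 0,"grip": 0},{"tx": 0,"ty": 0,"tz": -18,"yaw": 0,"grip": 0},{"tx": 0,"ty": 0,"tz": 0,"yaw": 0,"grip": 0}])

```text
time_s: 6.0
position: [0.5955, -0.0145, 0.1539]
orientation: [-3.139, 0.002, 0.616]
force: [-0.3, -0.2, -1.1]
opening: 0.155
gripper_force: 58.7
```

```bash
python3 - <<'E'
from h import *
np.set_printoptions(precision=4,suppress=True)
s=snap("side","s3")
cv2.imwrite("pics/c4.png",cv2.resize(s[150:200,285:345],None,fx=10,fy=10,interpolation=cv2.INTER_CUBIC))
st=read_state();p=st["position"];print(p,st["force"])
a=-.11;C=np.array([.5965,-.0165]);X=np.array([np.cos(a),np.sin(a)]);Y=np.array([-X[1],X[0]])
q=[[*(C+X*i+Y*j),.072] for i,j in((.0055,.021),(.0055,-.021),(-.0055,-.021),(-.0055,.021))]
print((proj("side",q+[p-[0,0,.074]])-[285,150]+.5)*10)
E
```

```text
[ 0.5961 -0.0145  0.1552] [ 0.0943  0.3975 -0.3016]
[[236.0852 345.8667]
 [324.8654 298.2485]
 [353.7078 306.8042]
 [265.1878 354.8903]
 [292.1459 300.408 ]]
```

View pics/c4.png

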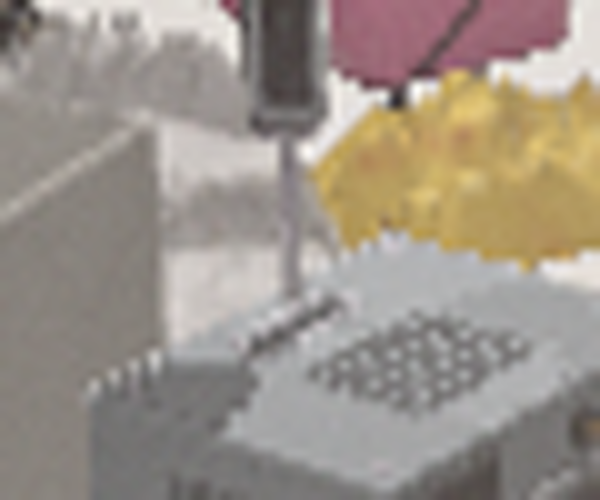

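The slot's dark band runs (250,350) to (342,300), with its centre within about 2 px (of 10× zoom) of the prediction. The pin is over it, so I'll go down.

Request:
jog_arm(motion=[{"tx": 0.4,"ty": -1.5,"tz": -6,"yaw": 0,"grip": 0},{"tx": 0,"ty": 0,"tz": -4,"yaw": 0,"grip": 0},{"tx": 0,"ty": 0,"tz": -4,"yaw": 0,"grip": 0},{"tx": 0,"ty": 0,"tz": 0,"yaw": 0,"grip": 0}])

```text
time_s: 6.45
position: [0.5968, -0.0172, 0.141]
orientation: [-3.141, 0.0, 0.615]
force: [-0.6, -0.3, -1.0]
opening: 0.16
gripper_force: 58.7
```

Request:
jog_arm(motion=[{"tx": 0,"ty": 0,"tz": -7,"yaw": 0,"grip": 0},{"tx": 0,"ty": 0,"tz": -6,"yaw": 0,"grip": 0},{"tx": 0,"ty": 0,"tz": -5,"yaw": 0,"grip": 0},{"tx": 0,"ty": 0,"tz": -2,"yaw": 0,"grip": 0},{"tx": 0,"ty": 0,"tz": 0,"yaw": 0,"grip": 0}])

```text
time_s: 6.95
position: [0.5968, -0.0172, 0.1209]
orientation: [-3.141, 0.0, 0.615]
force: [-0.0, 0.1, -0.4]
opening: 0.158
gripper_force: 58.7
```

Request:
jog_arm(motion=[{"tx": 0,"ty": 0,"tz": -1,"yaw": 0,"grip": 0},{"tx": 0,"ty": 0,"tz": -1,"yaw": 0,"grip": 0},{"tx": 0,"ty": 0,"tz": -1,"yaw": 0,"grip": 0},{"tx": 0,"ty": 0,"tz": 0,"yaw": 0,"grip": 0}])

```text
time_s: 7.35
position: [0.5969, -0.0173, 0.1183]
orientation: [3.142, 0.0, 0.615]
force: [0.2, -0.4, -0.6]
opening: 0.156
gripper_force: 58.7
```

Request:
jog_arm(motion=[{"tx": 0,"ty": 0,"tz": -0.5,"yaw": 0,"grip": 0},{"tx": 0,"ty": 0,"tz": -0.5,"yaw": 0,"grip": 0},{"tx": 0,"ty": 0,"tz": 0,"yaw": 0,"grip": 0}])

```text
time_s: 7.65
position: [0.5969, -0.0173, 0.1173]
orientation: [3.142, 0.0, 0.615]
force: [-0.3, -0.9, -0.1]
opening: 0.156
gripper_force: 58.7
```

Request:
jog_arm(motion=[{"tx": 0,"ty": 0,"tz": -0.5,"yaw": 0,"grip": 0},{"tx": 0,"ty": 0,"tz": -0.5,"yaw": 0,"grip": 0},{"tx": 0,"ty": 0,"tz": 0,"yaw": 0,"grip": 0}])

```text
time_s: 7.95
position: [0.5969, -0.0173, 0.1163]
orientation: [3.142, 0.0, 0.615]
force: [-0.6, 0.6, -0.8]
opening: 0.152
gripper_force: 58.7
```

Request:
jog_arm(motion=[{"tx": 0,"ty": 0,"tz": -0.5,"yaw": 0,"grip": 0},{"tx": 0,"ty": 0,"tz": 0,"yaw": 0,"grip": 0}])

```text
time_s: 8.15
position: [0.597, -0.0173, 0.1159]
orientation: [3.141, -0.0, 0.615]
force: [-0.8, 0.6, 0.4]
opening: 0.152
gripper_force: 58.8
```

Request:
jog_arm(motion=[{"tx": 0,"ty": 0,"tz": -0.5,"yaw": 0,"grip": 0},{"tx": 0,"ty": 0,"tz": 0,"yaw": 0,"grip": 0}])

```text
time_s: 8.35
position: [0.5971, -0.0173, 0.1155]
orientation: [3.141, -0.0, 0.615]
force: [0.3, 0.4, 3.6]
opening: 0.156
gripper_force: 59.1
```

Request:
jog_arm(motion=[{"tx": 0,"ty": 0,"tz": -0.5,"yaw": 0,"grip": 0},{"tx": 0,"ty": 0,"tz": 0,"yaw": 0,"grip": 0}])

```text
time_s: 8.55
position: [0.5971, -0.0173, 0.115]
orientation: [3.141, -0.0, 0.615]
force: [-0.3, 1.0, 4.0]
opening: 0.156
gripper_force: 59.2
```

Request:
jog_arm(motion=[{"tx": 0,"ty": 0,"tz": -0.5,"yaw": 0,"grip": 0},{"tx": 0,"ty": 0,"tz": 0,"yaw": 0,"grip": 0}])

```text
time_s: 8.75
position: [0.5972, -0.0173, 0.1145]
orientation: [3.141, -0.001, 0.615]
force: [0.9, 0.1, 4.5]
opening: 0.16
gripper_force: 59.4
```

Request:
jog_arm(motion=[{"tx": 0,"ty": 0,"tz": -0.5,"yaw": 0,"grip": 0},{"tx": 0,"ty": 0,"tz": 0,"yaw": 0,"grip": 0}])

```text
time_s: 8.95
position: [0.5972, -0.0173, 0.1139]
orientation: [3.141, -0.001, 0.615]
force: [2.5, 0.0, 5.0]
opening: 0.153
gripper_force: 59.4
```

Request:
jog_arm(motion=[{"tx": 0,"ty": 0,"tz": -0.5,"yaw": 0,"grip": 0},{"tx": 0,"ty": 0,"tz": -0.5,"yaw": 0,"grip": 0},{"tx": 0,"ty": 0,"tz": 0,"yaw": 0,"grip": 0}])

```text
time_s: 9.25
position: [0.5973, -0.0173, 0.113]
orientation: [3.141, -0.001, 0.615]
force: [1.6, -0.7, 5.2]
opening: 0.156
gripper_force: 59.5
```

Request:
jog_arm(motion=[{"tx": 0,"ty": 0,"tz": -0.5,"yaw": 0,"grip": 0},{"tx": 0,"ty": 0,"tz": -0.5,"yaw": 0,"grip": 0},{"tx": 0,"ty": 0,"tz": 0,"yaw": 0,"grip": 0}])

```text
time_s: 9.55
position: [0.5975, -0.0174, 0.1121]
orientation: [3.14, -0.001, 0.615]
force: [2.9, 0.0, 5.7]
opening: 0.156
gripper_force: 59.5
```

The slope of about 0.5 N/mm matches the catch. I'll keep pressing.

Request:
jog_arm(motion=[{"tx": -0.2,"ty": 0,"tz": -0.5,"yaw": 0,"grip": 0},{"tx": -0.2,"ty": 0,"tz": -0.5,"yaw": 0,"grip": 0},{"tx": 0,"ty": 0,"tz": 0,"yaw": 0,"grip": 0}])

```text
time_s: 9.85
position: [0.5974, -0.0174, 0.1112]
orientation: [3.14, -0.002, 0.615]
force: [4.0, -0.3, 5.2]
opening: 0.154
gripper_force: 59.5
```

Request:
jog_arm(motion=[{"tx": 0,"ty": 0,"tz": -0.5,"yaw": 0,"grip": 0},{"tx": 0,"ty": 0,"tz": -0.5,"yaw": 0,"grip": 0},{"tx": 0,"ty": 0,"tz": 0,"yaw": 0,"grip": 0}])

```text
time_s: 10.15
position: [0.5975, -0.0174, 0.1102]
orientation: [3.14, -0.002, 0.615]
force: [4.6, -0.3, 4.6]
opening: 0.154
gripper_force: 59.4
```

Request:
jog_arm(motion=[{"tx": 0,"ty": 0,"tz": -0.5,"yaw": 0,"grip": 0},{"tx": 0,"ty": 0,"tz": -0.5,"yaw": 0,"grip": 0},{"tx": 0,"ty": 0,"tz": 0,"yaw": 0,"grip": 0}])

```text
time_s: 10.45
position: [0.5976, -0.0174, 0.1092]
orientation: [3.14, -0.002, 0.615]
force: [5.6, -0.4, 5.6]
opening: 0.156
gripper_force: 59.5
```

Request:
jog_arm(motion=[{"tx": 0.5,"ty": 0,"tz": 0,"yaw": 0,"grip": 0},{"tx": 0.5,"ty": 0,"tz": 0,"yaw": 0,"grip": 0},{"tx": 0,"ty": 0,"tz": 0,"yaw": 0,"grip": 0}])

```text
time_s: 10.75
position: [0.5981, -0.0174, 0.109]
orientation: [3.141, -0.001, 0.615]
force: [2.8, -0.4, 5.1]
opening: 0.155
gripper_force: 59.5
```

```bash
python3 - <<'E'
from h import *
s=snap("side","s4");o=cv2.imread("pics/side0.png")
f=lambda i:cv2.resize(i[150:220,285:365],None,fx=5,fy=5,interpolation=cv2.INTER_CUBIC)
cv2.imwrite("pics/c5.png",np.hstack([f(o),f(s)]));st=read_state();print(st["position"],st["force"],(proj("side",st["position"]-[0,0,.02])))
E
```

```text
[ 0.59807761 -0.0173542   0.10903304] [ 4.04490009 -0.83857089  6.16399492] [[313.58055972 176.6317119 ]]
```

View pics/c5.png

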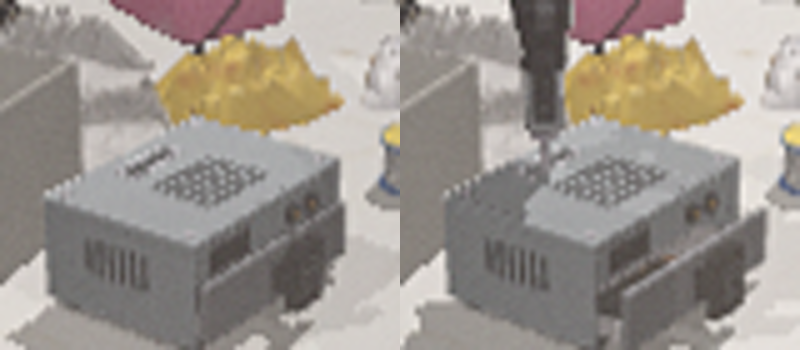

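The drawer has sprung out, shown clearly in the right-hand crop. I'll withdraw the key and carry it back.

Request:
jog_arm(motion=[{"tx": 0,"ty": 0,"tz": 4,"yaw": 0,"grip": 0},{"tx": 0,"ty": 0,"tz": 16,"yaw": 0,"grip": 0},{"tx": 0,"ty": 0,"tz": 25,"yaw": 0,"grip": 0},{"tx": 0,"ty": 0,"tz": 25,"yaw": 0,"grip": 0},{"tx": 0,"ty": 0,"tz": 15,"yaw": 0,"grip": 0}])

```text
time_s: 11.3
position: [0.5969, -0.0171, 0.1949]
orientation: [-3.141, 0.001, 0.615]
force: [-0.2, 0.0, -0.8]
opening: 0.155
gripper_force: 58.6
```

Request:
jog_arm(motion=[{"tx": -8,"ty": 40,"tz": 0,"yaw": 0,"grip": 0},{"tx": -8,"ty": 45,"tz": 0,"yaw": 0,"grip": 0},{"tx": -8,"ty": 45,"tz": 0,"yaw": 0,"grip": 0},{"tx": -8,"ty": 45,"tz": 0,"yaw": 0,"grip": 0},{"tx": -8,"ty": 45,"tz": 0,"yaw": 0,"grip": 0}])

```text
time_s: 11.8
position: [0.5559, 0.2042, 0.1932]
orientation: [-3.141, 0.003, 0.615]
force: [0.8, -0.5, -0.9]
opening: 0.154
gripper_force: 58.7
```

Request:
jog_arm(motion=[{"tx": -8,"ty": 45,"tz": 0,"yaw": 0,"grip": 0},{"tx": -7,"ty": 30,"tz": 0,"yaw": 0,"grip": 0},{"tx": -3,"ty": 15,"tz": 0,"yaw": 0,"grip": 0},{"tx": 0,"ty": 0,"tz": 0,"yaw": 0,"grip": 0},{"tx": 0,"ty": 0,"tz": 0,"yaw": 0,"grip": 0}])

```text
time_s: 12.3
position: [0.5393, 0.292, 0.1934]
orientation: [3.142, 0.002, 0.615]
force: [0.6, -0.3, -1.2]
opening: 0.156
gripper_force: 58.6
```

```bash
python3 - <<'E'
from h import *
s=snap("side","s5")
st=read_state();p=st["position"];print(p,st["orientation"])
print((proj("side",[p,p-[0,0,.024],p-[0,0,.074],[.5393,.2949,.064]])-[230,170]+.5)*6)
cv2.imwrite("pics/c6.png",cv2.resize(s[170:270,230:300],None,fx=6,fy=6,interpolation=cv2.INTER_CUBIC))
E
```

```text
[0.53958005 0.29156802 0.19354366] [3.14154105e+00 1.18979250e-03 6.14069533e-01]
[[174.28742056 108.21430786]
 [180.29144572 167.53458069]
 [192.38726586 286.5598728 ]
 [200.31952561 416.18758805]]
```

View pics/c6.png

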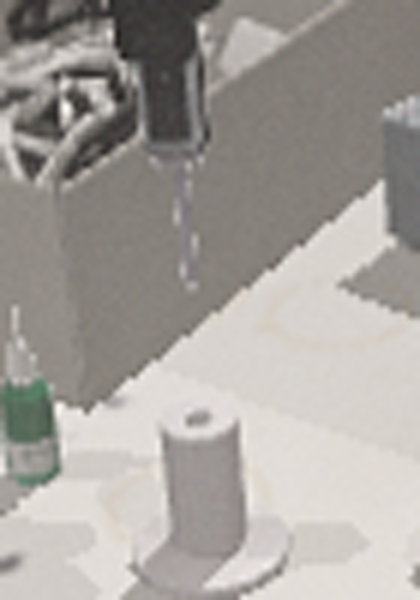

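The hole mouth is at (199,416) and the pin tip at (193,288) in the crop, both within 1–2 crop px of prediction. I'll insert after a 3.3 mm y shift.

Request:
jog_arm(motion=[{"tx": -0.3,"ty": 3.3,"tz": 0,"yaw": 0,"grip": 0},{"tx": 0,"ty": 0,"tz": -20,"yaw": 0,"grip": 0},{"tx": 0,"ty": 0,"tz": -20,"yaw": 0,"grip": 0},{"tx": 0,"ty": 0,"tz": -10,"yaw": 0,"grip": 0},{"tx": 0,"ty": 0,"tz": 0,"yaw": 0,"grip": 0}])

```text
time_s: 12.85
position: [0.539, 0.2953, 0.1427]
orientation: [-3.141, 0.002, 0.614]
force: [0.5, 0.0, -0.7]
opening: 0.156
gripper_force: 58.7
```

Request:
jog_arm(motion=[{"tx": 0,"ty": 0,"tz": -4,"yaw": 0,"grip": 0},{"tx": 0,"ty": 0,"tz": -4,"yaw": 0,"grip": 0},{"tx": 0,"ty": 0,"tz": -4,"yaw": 0,"grip": 0},{"tx": 0,"ty": 0,"tz": 0,"yaw": 0,"grip": 0}])

```text
time_s: 13.25
position: [0.5391, 0.296, 0.1316]
orientation: [3.142, 0.0, 0.615]
force: [-0.0, 0.6, -0.4]
opening: 0.153
gripper_force: 58.7
```

Request:
jog_arm(motion=[{"tx": 0,"ty": -1,"tz": -8,"yaw": 0,"grip": 0},{"tx": 0,"ty": 0,"tz": -10,"yaw": 0,"grip": 0},{"tx": 0,"ty": 0,"tz": -10,"yaw": 0,"grip": 0},{"tx": 0,"ty": 0,"tz": -10,"yaw": 0,"grip": 0},{"tx": 0,"ty": 0,"tz": -5,"yaw": 0,"grip": 0}])

```text
time_s: 13.75
position: [0.5388, 0.2949, 0.0873]
orientation: [-3.141, 0.002, 0.615]
force: [-0.3, 0.8, -1.3]
opening: 0.156
gripper_force: 58.7
```

Request:
jog_arm(motion=[{"tx": 0,"ty": 0,"tz": -1.5,"yaw": 0,"grip": 0},{"tx": 0,"ty": 0,"tz": -0.5,"yaw": 0,"grip": 0},{"tx": 0,"ty": 0,"tz": 0,"yaw": 0,"grip": 0}])

```text
time_s: 14.05
position: [0.5394, 0.2951, 0.0871]
orientation: [3.141, -0.0, 0.615]
force: [0.1, 0.5, -0.5]
opening: 0.156
gripper_force: 58.7
```

Only about 3 mm above the seat with no contact. Lower a bit more and release.

Request:
jog_arm(motion=[{"tx": 0,"ty": 0,"tz": -1.5,"yaw": 0,"grip": 0},{"tx": 0,"ty": 0,"tz": -1,"yaw": 0,"grip": 0},{"tx": 0,"ty": 0,"tz": 0,"yaw": 0,"grip": 0.3},{"tx": 0,"ty": 0,"tz": 0,"yaw": 0,"grip": 0.6},{"tx": 0,"ty": 0,"tz": 0,"yaw": 0,"grip": 1}], newtons=20)

```text
time_s: 14.55
position: [0.5393, 0.2951, 0.0844]
orientation: [3.141, -0.0, 0.615]
force: [0.6, 0.3, 0.8]
opening: 0.629
gripper_force: 0.0
```

Request:
jog_arm(motion=[{"tx": 0,"ty": 0,"tz": 0,"yaw": 0,"grip": 1},{"tx": 0,"ty": 0,"tz": 0,"yaw": 0,"grip": 1},{"tx": 0,"ty": 0,"tz": 0,"yaw": 0,"grip": 1},{"tx": 0,"ty": 0,"tz": 0,"yaw": 0,"grip": 1}])

```text
time_s: 14.95
position: [0.5392, 0.295, 0.0843]
orientation: [3.141, 0.0, 0.615]
force: [-0.8, -0.1, 0.1]
opening: 1.0
gripper_force: 0.0
```

Request:
jog_arm(motion=[{"tx": 0,"ty": 0,"tz": 20,"yaw": 0,"grip": 1},{"tx": 0,"ty": 0,"tz": 40,"yaw": 0,"grip": 1},{"tx": 0,"ty": 0,"tz": 40,"yaw": 0,"grip": 1},{"tx": -10,"ty": -43,"tz": 10,"yaw": -0.1,"grip": 1},{"tx": -10,"ty": -43,"tz": 0,"yaw": -0.1,"grip": 1}])

```text
time_s: 15.45
position: [0.5194, 0.2089, 0.1963]
orientation: [3.141, -0.004, 0.413]
force: [0.5, -1.2, -0.1]
opening: 1.002
gripper_force: 0.0
```

Request:
jog_arm(motion=[{"tx": -10,"ty": -43,"tz": 0,"yaw": -0.1,"grip": 1},{"tx": -10,"ty": -43,"tz": 0,"yaw": -0.1,"grip": 1},{"tx": -10,"ty": -43,"tz": 0,"yaw": -0.1,"grip": 1},{"tx": -10,"ty": -43,"tz": 0,"yaw": -0.1,"grip": 1},{"tx": -10,"ty": -39,"tz": 0,"yaw": -0.125,"grip": 1}])

```text
time_s: 15.95
position: [0.4686, -0.0036, 0.1945]
orientation: [3.141, -0.0, -0.115]
force: [1.0, -0.1, 0.5]
opening: 0.998
gripper_force: 0.0
```

Request:
jog_arm(motion=[{"tx": 0,"ty": 0,"tz": 0,"yaw": 0,"grip": 1},{"tx": 0,"ty": 0,"tz": 0,"yaw": 0,"grip": 1}])

```text
time_s: 16.15
position: [0.4693, -0.0026, 0.1945]
orientation: [-3.142, -0.0, -0.111]
force: [0.2, 0.9, -0.1]
opening: 1.001
gripper_force: 0.0
```

```bash
python3 - <<'E'
from h import *
s=snap("side","s6");t=snap("top","t6")
f=lambda i,x,y,w,h:cv2.resize(i[y:y+h,x:x+w],None,fx=5,fy=5,interpolation=cv2.INTER_CUBIC)
cv2.imwrite("pics/c7.png",np.hstack([f(s,300,140,80,90),f(s,235,180,70,90)]))
st=read_state();print(st["position"],st["orientation"]);print((proj("side",[[.469,-.0022,.052],[.539,.295,.108]])-[300,140]+.5)*5)
E
```

```text
[ 0.46946542 -0.0013337   0.19439513] [-3.14157079e+00 -2.46971442e-04 -1.08627562e-01]
[[ 252.01210414  299.85268152]
 [-191.22099645  414.62325572]]
```

View pics/c7.png

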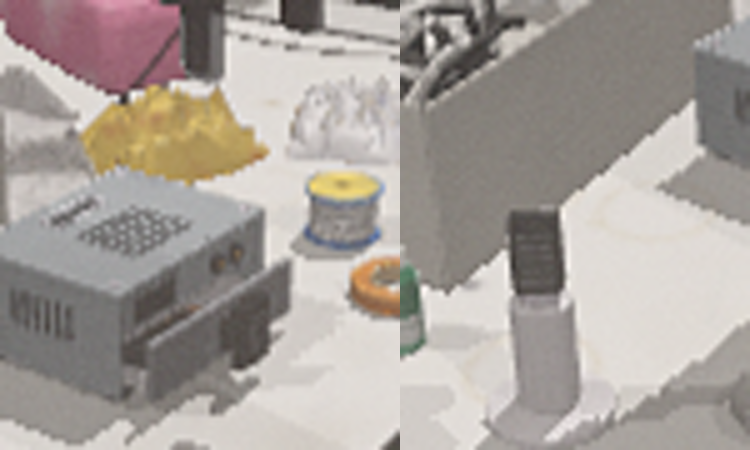

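The key hangs in its stand, and the tab's top is at about (245,300) in the left crop (predicted 252,300). I'll descend to the tab.

Request:
jog_arm(motion=[{"tx": 0,"ty": 0,"tz": -40,"yaw": 0,"grip": 1},{"tx": 0,"ty": 0,"tz": -40,"yaw": 0,"grip": 1},{"tx": 0,"ty": 0,"tz": -35,"yaw": 0,"grip": 1},{"tx": 0,"ty": 0,"tz": -25,"yaw": 0,"grip": 1},{"tx": 0,"ty": 0,"tz": -15,"yaw": 0,"grip": 1}])

```text
time_s: 16.75
position: [0.4688, -0.0006, 0.0373]
orientation: [-3.142, 0.002, -0.107]
force: [-0.1, 0.4, -0.2]
opening: 1.0
gripper_force: 0.0
```

Request:
jog_arm(motion=[{"tx": 0,"ty": 0,"tz": 0,"yaw": 0,"grip": 0.5},{"tx": 0,"ty": 0,"tz": 0,"yaw": 0,"grip": 0.2},{"tx": 0,"ty": 0,"tz": 0,"yaw": 0,"grip": 0.2},{"tx": 0,"ty": 0,"tz": 0,"yaw": 0,"grip": 0.2},{"tx": 0,"ty": 0,"tz": 0,"yaw": 0,"grip": 0.2}], newtons=25)

```text
time_s: 17.25
position: [0.4697, -0.0026, 0.0404]
orientation: [3.141, -0.002, -0.109]
force: [-2.8, -8.3, 6.6]
opening: 0.298
gripper_force: 28.5
```

Request:
jog_arm(motion=[{"tx": 0,"ty": -1,"tz": 1,"yaw": 0,"grip": 0.2},{"tx": -5,"ty": 0.5,"tz": 0,"yaw": 0,"grip": 0.2},{"tx": -6,"ty": 0.6,"tz": 0,"yaw": 0,"grip": 0.2},{"tx": -6,"ty": 0.6,"tz": 0,"yaw": 0,"grip": 0.2},{"tx": -5,"ty": 0.5,"tz": 0,"yaw": 0,"grip": 0.2}])

```text
time_s: 17.75
position: [0.447, -0.0004, 0.0406]
orientation: [-3.142, -0.001, -0.11]
force: [2.7, 7.0, -3.4]
opening: 0.295
gripper_force: 28.0
```

Request:
jog_arm(motion=[{"tx": -2,"ty": 0.2,"tz": 0,"yaw": 0,"grip": 0.2},{"tx": -1,"ty": 0.1,"tz": 0,"yaw": 0,"grip": 0.2},{"tx": 0,"ty": 0,"tz": 0,"yaw": 0,"grip": 0.2}])

```text
time_s: 18.05
position: [0.4436, -0.0, 0.0406]
orientation: [-3.141, 0.0, -0.11]
force: [0.2, 6.6, -1.0]
opening: 0.294
gripper_force: 28.2
```

Request:
jog_arm(motion=[{"tx": -1,"ty": -0.4,"tz": 0,"yaw": 0,"grip": 0.2},{"tx": -1,"ty": 0,"tz": 0,"yaw": 0,"grip": 0.2},{"tx": 0,"ty": 0,"tz": 0,"yaw": 0,"grip": 0.2}])

```text
time_s: 18.35
position: [0.4431, -0.0002, 0.0406]
orientation: [-3.141, -0.003, -0.11]
force: [6.8, 13.7, -6.6]
opening: 0.298
gripper_force: 27.7
```

The stop is felt. Release and retreat.

Request:
jog_arm(motion=[{"tx": 0,"ty": 0,"tz": 0,"yaw": 0,"grip": 0.5},{"tx": 0,"ty": 0,"tz": 0,"yaw": 0,"grip": 1},{"tx": 0,"ty": 0,"tz": 0,"yaw": 0,"grip": 1},{"tx": 0,"ty": 0,"tz": 0,"yaw": 0,"grip": 1},{"tx": 0,"ty": 0,"tz": 0,"yaw": 0,"grip": 1}])

```text
time_s: 18.85
position: [0.4422, -0.0009, 0.0404]
orientation: [3.141, -0.0, -0.11]
force: [-0.2, -0.3, 0.2]
opening: 0.999
gripper_force: 0.0
```

Request:
jog_arm(motion=[{"tx": 0,"ty": 0,"tz": 15,"yaw": 0,"grip": 1},{"tx": 0,"ty": 0,"tz": 40,"yaw": 0,"grip": 1},{"tx": 0,"ty": 0,"tz": 45,"yaw": 0,"grip": 1},{"tx": 0,"ty": 0,"tz": 40,"yaw": 0,"grip": 1},{"tx": 0,"ty": 0,"tz": 0,"yaw": 0,"grip": 1}])

```text
time_s: 19.35
position: [0.4437, -0.0011, 0.1846]
orientation: [3.141, -0.008, -0.11]
force: [0.2, -0.0, 0.2]
opening: 1.0
gripper_force: 0.0
```

Request:
jog_arm(motion=[{"tx": 0,"ty": -45,"tz": 0,"yaw": 0,"grip": 1},{"tx": 0,"ty": -45,"tz": 0,"yaw": 0,"grip": 1},{"tx": 0,"ty": -45,"tz": 0,"yaw": 0,"grip": 1},{"tx": 0,"ty": -45,"tz": 0,"yaw": 0,"grip": 1},{"tx": 0,"ty": 0,"tz": 0,"yaw": 0,"grip": 1}])

```text
time_s: 19.85
position: [0.4422, -0.1851, 0.1797]
orientation: [3.141, -0.0, -0.115]
force: [0.2, 0.1, 0.4]
opening: 0.998
gripper_force: 0.0
```

```bash
python3 - <<'E'
from h import *
s=snap("side","s7");t=snap("top","t7")
f=lambda i,x,y,w,h:cv2.resize(i[y:y+h,x:x+w],None,fx=5,fy=5,interpolation=cv2.INTER_CUBIC)
cv2.imwrite("pics/c8.png",np.hstack([f(t,310,145,80,80),f(s,300,150,80,80)]))
print(proj("side",[[.485-.0417,-.0039+.0046,.052]]),proj("top",[[.485-.0417,-.0039+.0046,.052]]))
E
```

```text
[[357.64459072 201.91619299]] [[349.50650625 225.20159277]]
```

View pics/c8.png

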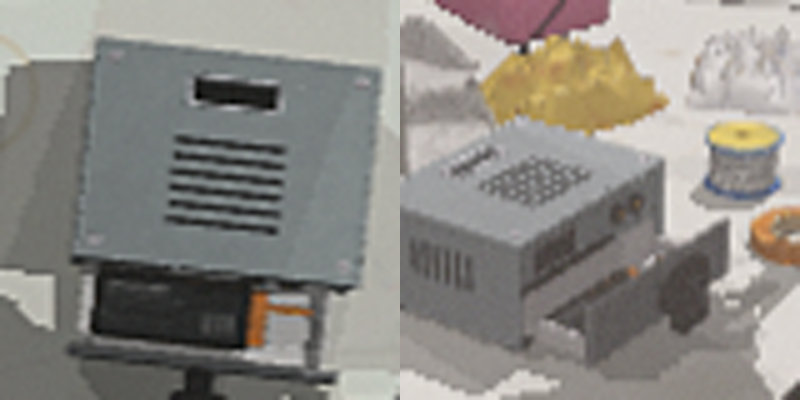

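The tab top is at side (357.4,202.2) against a predicted (357.6,201.9) for fully out. The key was seen seated earlier, and nothing has touched it since. Handing in.

```bash
python3 -c "
from bench import *
print(close_job())"
```

```text
the job is handed in; nothing more can be done
None
```

I pressed the catch with the key (about 6 N vertical, 8 N with the side force), and the drawer sprang out. The key is back in its stand, the drawer is drawn to its stop, and the job is handed in at about 20 s; no verdict was shown.

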